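# Turn the mirrored bracket over in the rail

## Robot

A 6-joint arm with a two-finger parallel gripper is mounted at the origin on a cart in front of the work surface, level with it; the furniture and walls round the work are solid. World frame = base frame: x ahead of the robot, y to its left, z up, the work surface at z = 0. Lengths are in m, angles in rad, forces in N, time in s.
With the tool pointing down it reaches from about 0.35 to 0.725 m from the base axis. Payload 4.3 kg.
Tool frame: the origin (TCP) lies at the very end of the fingers, on their centre line; the grasp point (between the pads) lies 19 mm behind it; x points along the fingers, y is the direction in which the jaws open and shut, and the axes are right-handed (so a half turn about x gives the same grasp; the last joint's range is limited). The gripper opens to 85 mm and grips with 20 to 120 N. Pads are 22 mm wide; open, the fingers measure 114 mm over their backs; the gripper's body (76 mm by 85 mm) begins 54 mm behind the grasp point. The pads swing forward as they close: fully open they stand 13 mm farther back than shut.
Start: joints at [-1.305, 0.377, 0.081, 1.274, 0, 1.46], TCP at [0.211, -0.535, 0.231] pointing down, gripper open.
Joint ranges: [-2.72, 2.72], [-0.84, 1.66], [-1.02, 1.22], [-1.77, 2.12], [-1.37, 1.28], [-3.14, 3.14]. Speed limits (rad/s): [2.57, 2.57, 3.14, 3.14, 3.14, 3.14].

## Interface

Orientations are given as a 3x3 rotation matrix whose columns are the frame's x, y, z axes.
In Python, from workcell import robot gives the robot as it stands.
- The arm moves only by the tool jog_arm, never from a script. Its argument "rows" is a list of rows, each an object of numbers: "dx", "dy", "dz": the shift along the tool's x, y, z in mm; "wx", "wy", "wz": the turn, a rotation vector about the tool's x, y, z in degrees; "grip": the finger opening in mm, from 0 to 85.4. A call has 1 to 5 rows; each row shifts and turns the commanded pose from where the row before left it, along the tool's axes as they then stand; what a row does not reach is not made up. A row lasts 1/12 s, in which the tool goes at most 41.7 mm and 7.16 degrees, less where a joint would pass 70% of its speed; a pose out of reach is approached as far as the arm can. A call is refused whole if a number of a shift passes 41.7 or a number of a turn 7.16, either way. A call with a gripper value outside its range is refused whole. The fingers move at their own pace and stop on an object; "grip_force" is the grip in N (left out, the last holds). Time passes only in rows, so rows that do not move let the fingers close. It gives the time, the measured TCP pose, the force and the opening at its end, in the units of the state.
- robot.get_obs(): the state, without advancing time (a new reading comes with each control period).
- robot.grab_frame(name): name is "scene" or "top"; returns the picture (400x640x3 uint8, red, green, blue); there is no depth.
- robot.camera_model(name): a dict with "fx", "fy", "cx", "cy" (pixels), "rvec" (rotation vector, rad) and "tvec" (3), from world to camera coordinates, as OpenCV has them. Camera axes: x right, y down, z forward; pixel columns grow to the right and rows downward; lengths in m; the calibration is good to about 2 mm. A picture is of the moment at which its call begins. camera_model takes no time and is no camera call.
- robot.hand_in(): hands the job in, once; it reports no verdict.
The state is a dict: "t": time; "qpos": joint angles; "joint_vel": joint speeds; "effort": joint torques, N m; "ee_pos": TCP position; "ee_rot": TCP orientation; "force": force on the tool from outside, world axes, zero at the start; "ft_torque": the same for the moment, N m; "grip_width": finger opening in m.
Only numpy, scipy, OpenCV 4.12 (cv2) and the standard library are available. Lean on these libraries where they do the work, as an engineer would, in place of code of your own. Each camera call takes 0.05 s, during which the arm holds its last target. There are 200 camera calls.

## Task

Three blue L-brackets stand in the grooved rail, but one of them is back to front, so that it is the mirror image of the other two. Lift that one out, turn it over so that it is the same hand as the others, and stand it back down in the groove in its own bay between the white marks. Leave the other two standing where they are.

Things in the scene. Friction and masses are not known exactly. Their poses are not given: they have to be found in the camera images.
- rail: fixed dark steel rail, 360 (y) x 68 (x) x 30 mm; origin mid-underside; x away from the robot, y to its left, turned up to 0.3 rad. Groove along its middle: floor 6 mm up, 15 mm wide to 22 mm up, then flaring 45 deg to 31 mm at the top. White marks at y = -171, -57, 57, 171 mm bound three bays centred at y = -114, 0, 114 mm; a bracket stands in each, within 6 mm of its centre.
- bracket_a_mid (a point): bracket A: flat blue metal L, 12 mm thick, standing on edge in the groove; all three alike, both faces alike, 150 g. Stem 34 mm wide, 130 mm tall, at one end of a foot 84 mm long, 46 mm high. Point: middle of the foot's length and of the thickness, 65 mm above the underside (beside the stem). z up, x across the thickness, y along the foot from its toe to the stem, whose centre is at y = +25 mm.
- bracket_a_grip (a point): the point to grasp on bracket A: in the stem's centre (y = +25 mm from the mid point), 110 mm above the underside and 20 mm below the stem's top; same axes. Grip across the 12 mm thickness (x).
- bracket_b_mid (a point): bracket B: flat blue metal L, 12 mm thick, standing on edge in the groove; all three alike, both faces alike, 150 g. Stem 34 mm wide, 130 mm tall, at one end of a foot 84 mm long, 46 mm high. Point: middle of the foot's length and of the thickness, 65 mm above the underside (beside the stem). z up, x across the thickness, y along the foot from its toe to the stem, whose centre is at y = +25 mm.
- bracket_b_grip (a point): the point to grasp on bracket B: in the stem's centre (y = +25 mm from the mid point), 110 mm above the underside and 20 mm below the stem's top; same axes. Grip across the 12 mm thickness (x).
- bracket_c_mid (a point): bracket C: flat blue metal L, 12 mm thick, standing on edge in the groove; all three alike, both faces alike, 150 g. Stem 34 mm wide, 130 mm tall, at one end of a foot 84 mm long, 46 mm high. Point: middle of the foot's length and of the thickness, 65 mm above the underside (beside the stem). z up, x across the thickness, y along the foot from its toe to the stem, whose centre is at y = +25 mm.
- bracket_c_grip (a point): the point to grasp on bracket C: in the stem's centre (y = +25 mm from the mid point), 110 mm above the underside and 20 mm below the stem's top; same axes. Grip across the 12 mm thickness (x).
Things that resemble listed ones, but are neither listed nor needed, are in the scene too. What is shaped like the part that bears bracket_c_mid but orange is not meant.

How it is judged:
By the outcome, as a careful person would: the job done as asked, in the order asked, and still so for the second after the job is handed in, with the robot touching nothing.
It also fails if it takes over 45 s, if anything falls off the work surface, if the arm or the gripper's body presses on something with over 40 N, if the wrist force passes 120 N, or if a joint passes its speed limit or range.

## Working session

There is one attempt and no reset: what is moved stays moved. The work goes in short steps, Python scripts to look and compute and a tool call to move; the robot and the scene stay as the last step left them, time stands still between calls to the robot, and variables do not carry over. Pictures are saved under pics/ and viewed, about 8 in all and at most 12, crops included, and the job is handed in when it is done.

Besides the shell and the picture viewer there is one more tool, called after ">>>" as name(argument=value, ...) on one line, values as JSON. jog_arm: Moves the arm, as the interface text tells. Its arguments: {"type":"object","properties":{"rows":{"type":"array"},"grip_force":{"type":"number"}},"required":["rows"]}

```bash
mkdir -p pics; ls; cat > h.py <<'E'
import numpy as np, cv2
from workcell import robot
def save(n,f): cv2.imwrite(f'pics/{f}.png', cv2.cvtColor(n,cv2.COLOR_RGB2BGR))
def cam(n):
    m=robot.camera_model(n); K=np.array([[m['fx'],0,m['cx']],[0,m['fy'],m['cy']],[0,0,1]])
    R=cv2.Rodrigues(np.array(m['rvec'],float))[0]; return K,R,np.array(m['tvec'],float).ravel()
def proj(n,P):
    K,R,t=cam(n); p=(np.atleast_2d(P)@R.T+t)@K.T; return p[:,:2]/p[:,2:]
def ray(n,uv,z):
    K,R,t=cam(n); c=-R.T@t; d=R.T@np.linalg.solve(K,np.array([uv[0],uv[1],1.])); return c+d*(z-c[2])/d[2]
E
python3 - <<'E'
from h import *
a=robot.grab_frame('scene');b=robot.grab_frame('top');save(a,'s0');save(b,'t0')
cv2.imwrite('pics/both0.png',cv2.cvtColor(cv2.resize(np.vstack([a,b]),(480,600),interpolation=cv2.INTER_AREA),cv2.COLOR_RGB2BGR))
for n in('scene','top'):
    K,R,t=cam(n);print(n,K[0,0],K[1,1],-R.T@t,R[2])
print(robot.get_obs())
E
```

```text
pics
scene 455.8899766851273 455.8899766851273 [0.05496702 0.60756795 0.59476898] [ 0.51746157 -0.61319482 -0.59684641]
top 433.53646565412777 433.53646565412777 [0.32061105 0.09401596 0.94328323] [ 2.27393225e-01  1.25299201e-04 -9.73803012e-01]
{'t': 0.1, 'qpos': array([-1.30530619e+00,  3.78038898e-01,  7.97914116e-02,  1.27438274e+00,
       -1.21750625e-06,  1.46049990e+00]), 'joint_vel': array([ 1.28806229e-03, -3.64871319e-03,  4.52082124e-03,  1.17544917e-03,
        8.58087782e-05,  3.99554929e-04]), 'effort': array([ 5.96221416e-04, -4.64693642e+01,  2.70582533e+01,  1.20613247e-02,
       -1.57469221e-04,  3.98364051e-06]), 'ee_pos': array([ 0.2108849 , -0.5343224 ,  0.23043874]), 'ee_rot': array([[-4.82356886e-04,  3.67003886e-01, -9.30219283e-01],
       [ 1.76932511e-03, -9.30217622e-01, -3.67004148e-01],
       [-9.99998318e-01, -1.82288731e-03, -2.00652315e-04]]), 'force': array([ 0.56337581,  0.81817864, -0.47207827]), 'ft_torque': array([ 0.02715387,  0.06700339, -0.01749667]), 'grip_width': 0.08546852162827358}
```

View pics/s0.png

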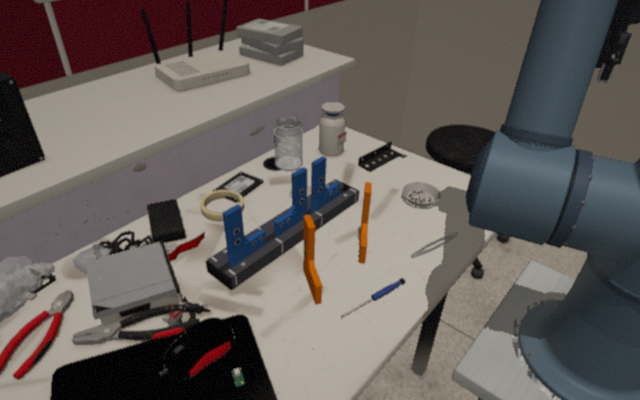

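View pics/t0.png

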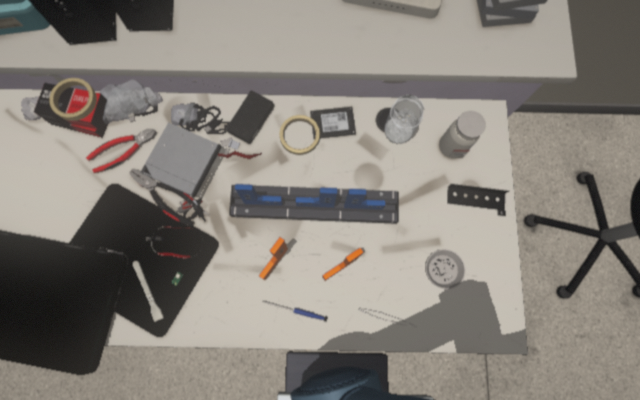

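The scene picture shows blue brackets with their stems at about (234,235), (300,190) and (318,180). The outer two have the foot to the right of the stem and the middle one has it to the left. In the top view the stems are at (243,193), (328,196) and (357,197). Possible mix-ups are the two outer blue brackets and the orange brackets at top (272,258) and (343,264). I'll check with close crops.

```bash
python3 - <<'E'
from h import *
t=cv2.imread('pics/t0.png');s=cv2.imread('pics/s0.png')
cv2.imwrite('pics/t0c.png',cv2.resize(t[175:235,220:410],None,fx=4,fy=4,interpolation=cv2.INTER_CUBIC))
cv2.imwrite('pics/s0c.png',cv2.resize(s[150:290,200:370],None,fx=4,fy=4,interpolation=cv2.INTER_CUBIC))
E
```

```text
(no output)
```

View pics/t0c.png

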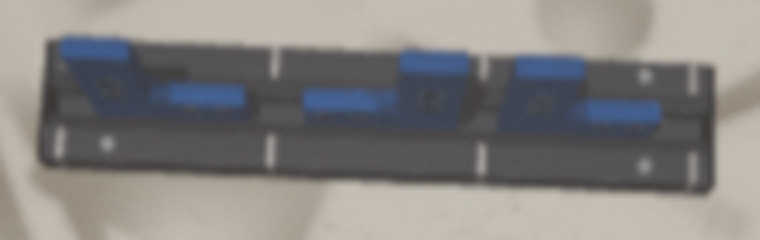

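View pics/s0c.png

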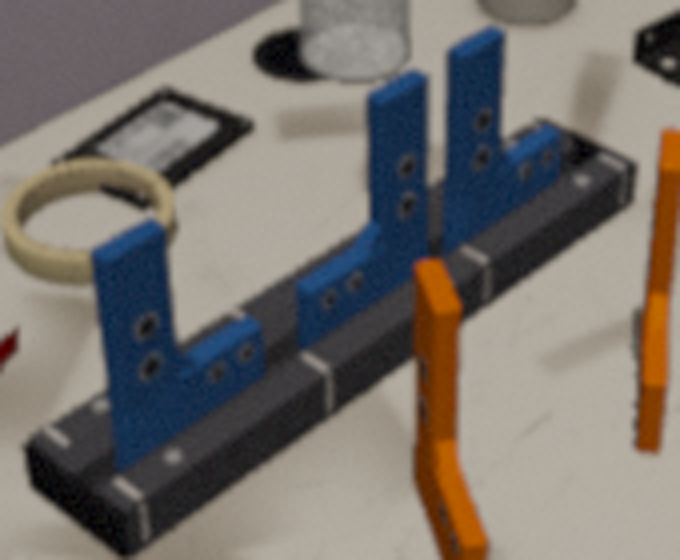

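The middle bracket is confirmed as the odd one: its stem is at crop (434,62) with the foot to the left, and both neighbours have the foot to the right. Next I fit the rail from the white marks and the bracket from its top faces.

```bash
cat > fit.py <<'E'
from h import *
from scipy.optimize import least_squares
f=lambda L:np.array([[220+(u+.5)/4-.5,175+(v+.5)/4-.5] for u,v in L])
px=f([(275,62),(484,69),(693,79),(60,143),(270,152),(482,159),(693,168)])
pl=np.array([(.02475,y,.03) for y in(.057,-.057,-.171)]+[(-.02475,y,.03) for y in(.171,.057,-.057,-.171)])
def W(p,q):
    c,s=np.cos(p[2]),np.sin(p[2]);q=np.atleast_2d(q);return np.c_[p[0]+c*q[:,0]-s*q[:,1],p[1]+s*q[:,0]+c*q[:,1],q[:,2]]
r=least_squares(lambda p:(proj('top',W(p,pl))-px).ravel(),[.4,.09,0]).x
E
python3 - <<'E'
from fit import *
print(r, (proj('top',W(r,pl))-px).round(2).tolist())
c,s=np.cos(r[2]),np.sin(r[2]);B=lambda P:(np.array([[c,s],[-s,c]])@(P[:2]-r[:2])*1000).round(1)
for n,uv,z in[('stem mid',(434,62),.136),('stemL',(400,62),.136),('stemR',(468.5,62),.136),('toe mid',(304,100),.052),('A stem',(95,48),.136),('C stem',(550,68),.136),('C toe',(660,113),.052)]:
    P=ray('top',f([uv])[0],z);print(n,P.round(4),B(P))
# check in scene view
S=lambda L:np.array([[200+u/4,150+v/4] for u,v in L])
print((proj('scene',W(r,[(-.0248,.057,.03),(-.0248,-.057,.03),(-.034,.171,.03),(0,-.025,.136)]))-S([(315,363),(475,256),(140,505),(399,86)])).round(2))
E
```

```text
[ 0.5443582   0.09334472 -0.01604673] [[0.04, 0.11], [0.0, 0.38], [0.01, -0.1], [-0.19, -0.05], [0.1, -0.25], [-0.06, 0.05], [0.08, -0.15]]
stem mid [0.5431 0.0669 0.136 ] [ -0.8 -26.5]
stemL [0.5427 0.0833 0.136 ] [ -1.5 -10.1]
stemR [0.5435 0.0502 0.136 ] [ -0.1 -43.1]
toe mid [0.5438 0.1326 0.052 ] [-1.2 39.2]
A stem [0.5462 0.2307 0.136 ] [ -0.3 137.3]
C stem [0.5415 0.0109 0.136 ] [ -1.6 -82.5]
C toe [ 0.5412 -0.056   0.052 ] [  -0.8 -149.4]
[[-0.52  0.28]
 [-0.75 -0.05]
 [ 0.02 -0.83]
 [-1.54 -0.09]]
```

The rail is at (0.544, 0.093) with yaw −0.016 rad and sub-pixel residuals. The odd bracket's stem centre is at world (0.543, 0.067), rail y −26.5. I'll turn the jaws across the rail first (−67.5° about tool x), then travel.

>>> jog_arm(rows=[{"wx": -6.75, "grip": 85}, {"wx": -6.75}, {"wx": -6.75}, {"wx": -6.75}, {"wx": -6.75}], grip_force=40)

```text
validation failed for argument at $.ro...
```

>>> jog_arm(rows=[{"wx": -6.75}, {"wx": -6.75}, {"wx": -6.75}, {"wx": -6.75}, {"wx": -6.75}])

```text
validation failed for argument at $.ro...
```

>>> jog_arm(rows=[{"dx": 0, "dy": 0, "dz": 0, "wx": -6.75, "wy": 0, "wz": 0, "grip": 85}, {"dx": 0, "dy": 0, "dz": 0, "wx": -6.75, "wy": 0, "wz": 0, "grip": 85}, {"dx": 0, "dy": 0, "dz": 0, "wx": -6.75, "wy": 0, "wz": 0, "grip": 85}, {"dx": 0, "dy": 0, "dz": 0, "wx": -6.75, "wy": 0, "wz": 0, "grip": 85}, {"dx": 0, "dy": 0, "dz": 0, "wx": -6.75, "wy": 0, "wz": 0, "grip": 85}], grip_force=40)

```text
t: 0.52
ee_pos: [0.2109, -0.5345, 0.2307]
ee_rot: [[-0.0, 0.825, -0.565], [0.001, -0.565, -0.825], [-1.0, -0.001, -0.001]]
force: [-0.8, -0.3, -0.2]
grip_width: 0.0849
```

>>> jog_arm(rows=[{"dx": 0, "dy": 0, "dz": 0, "wx": -6.75, "wy": 0, "wz": 0, "grip": 85}, {"dx": 0, "dy": 0, "dz": 0, "wx": -6.75, "wy": 0, "wz": 0, "grip": 85}, {"dx": 0, "dy": 0, "dz": 0, "wx": -6.75, "wy": 0, "wz": 0, "grip": 85}, {"dx": 0, "dy": 0, "dz": 0, "wx": -6.75, "wy": 0, "wz": 0, "grip": 85}, {"dx": 0, "dy": 0, "dz": 0, "wx": -6.75, "wy": 0, "wz": 0, "grip": 85}])

```text
t: 0.93
ee_pos: [0.2109, -0.5345, 0.2308]
ee_rot: [[-0.0, 1.0, -0.011], [0.001, -0.011, -1.0], [-1.0, -0.0, -0.001]]
force: [-0.6, -0.1, 0.4]
grip_width: 0.0848
```

>>> jog_arm(rows=[{"dx": 0, "dy": 16, "dz": -30, "wx": 0, "wy": 0, "wz": 0, "grip": 85}, {"dx": 0, "dy": 16, "dz": -30, "wx": 0, "wy": 0, "wz": 0, "grip": 85}, {"dx": 0, "dy": 16, "dz": -30, "wx": 0, "wy": 0, "wz": 0, "grip": 85}, {"dx": 0, "dy": 16, "dz": -30, "wx": 0, "wy": 0, "wz": 0, "grip": 85}, {"dx": 0, "dy": 16, "dz": -30, "wx": 0, "wy": 0, "wz": 0, "grip": 85}])

```text
t: 1.35
ee_pos: [0.2938, -0.3845, 0.2308]
ee_rot: [[-0.0, 1.0, -0.018], [0.001, -0.018, -1.0], [-1.0, -0.0, -0.001]]
force: [1.4, -0.2, 1.0]
grip_width: 0.085
```

>>> jog_arm(rows=[{"dx": 0, "dy": 16, "dz": -30, "wx": 0, "wy": 0, "wz": 0, "grip": 85}, {"dx": 0, "dy": 16, "dz": -30, "wx": 0, "wy": 0, "wz": 0, "grip": 85}, {"dx": 0, "dy": 16, "dz": -30, "wx": 0, "wy": 0, "wz": 0, "grip": 85}, {"dx": 0, "dy": 16, "dz": -30, "wx": 0, "wy": 0, "wz": 0, "grip": 85}, {"dx": 0, "dy": 16, "dz": -30, "wx": 0, "wy": 0, "wz": 0, "grip": 85}])

```text
t: 1.77
ee_pos: [0.3763, -0.2359, 0.231]
ee_rot: [[-0.0, 1.0, -0.017], [0.0, -0.017, -1.0], [-1.0, -0.0, -0.0]]
force: [0.2, -0.8, -0.5]
grip_width: 0.0846
```

>>> jog_arm(rows=[{"dx": 0, "dy": 16, "dz": -30, "wx": 0, "wy": 0, "wz": 0, "grip": 85}, {"dx": 0, "dy": 16, "dz": -30, "wx": 0, "wy": 0, "wz": 0, "grip": 85}, {"dx": 0, "dy": 16, "dz": -30, "wx": 0, "wy": 0, "wz": 0, "grip": 85}, {"dx": 0, "dy": 16, "dz": -30, "wx": 0, "wy": 0, "wz": 0, "grip": 85}, {"dx": 0, "dy": 16, "dz": -30, "wx": 0, "wy": 0, "wz": 0, "grip": 85}])

```text
t: 2.18
ee_pos: [0.4588, -0.0873, 0.231]
ee_rot: [[-0.001, 1.0, -0.017], [0.0, -0.017, -1.0], [-1.0, -0.001, -0.0]]
force: [0.1, -0.3, -0.3]
grip_width: 0.0851
```

>>> jog_arm(rows=[{"dx": 0, "dy": 18, "dz": -34, "wx": 0, "wy": 0, "wz": 0, "grip": 85}, {"dx": 0, "dy": 18, "dz": -34, "wx": 0, "wy": 0, "wz": 0, "grip": 85}, {"dx": 0, "dy": 18, "dz": -34, "wx": 0, "wy": 0, "wz": 0, "grip": 85}, {"dx": 0, "dy": 18, "dz": -34, "wx": 0, "wy": 0, "wz": 0, "grip": 85}, {"dx": 0, "dy": 9.6, "dz": -19.7, "wx": 0, "wy": 0, "wz": 0, "grip": 85}])

```text
t: 2.6
ee_pos: [0.5439, 0.0687, 0.2306]
ee_rot: [[-0.0, 1.0, -0.014], [0.001, -0.014, -1.0], [-1.0, -0.0, -0.001]]
force: [0.3, -1.1, 0.1]
grip_width: 0.0847
```

```bash
python3 - <<'E'
from fit import *
o=robot.get_obs();print(o['t'],o['ee_pos'],o['qpos'].round(3))
a=robot.grab_frame('scene');b=robot.grab_frame('top')
im=np.hstack([cv2.resize(a[110:270,210:370],(400,400),interpolation=cv2.INTER_CUBIC),cv2.resize(b[120:280,240:400],(400,400),interpolation=cv2.INTER_CUBIC)]);save(im,'pre')
E
```

```text
2.6 [0.54386892 0.06871352 0.23064164] [ 9.000e-03  3.220e-01 -0.000e+00  1.249e+00  1.000e-03  1.594e+00]
```

View pics/pre.png

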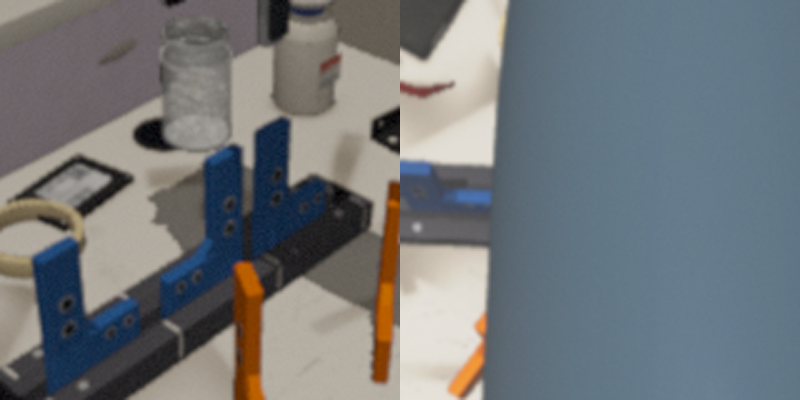

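The gripper is just above this crop. Bracket positions are unchanged and TCP is over the stem to within 2 mm, so I descend.

>>> jog_arm(rows=[{"dx": 30, "dy": 0, "dz": 1.5, "wx": 0, "wy": 0, "wz": 0, "grip": 85}, {"dx": 30, "dy": 0, "dz": 0, "wx": 0, "wy": 0, "wz": 0, "grip": 85}, {"dx": 30, "dy": 0, "dz": 0, "wx": 0, "wy": 0, "wz": 0, "grip": 85}, {"dx": 28, "dy": 0, "dz": 0, "wx": 0, "wy": 0, "wz": 0, "grip": 85}, {"dx": 15.6, "dy": 0, "dz": 0, "wx": 0, "wy": 0, "wz": 0, "grip": 85}])

```text
t: 3.12
ee_pos: [0.5398, 0.0628, 0.0941]
ee_rot: [[-0.006, 1.0, -0.018], [-0.001, -0.018, -1.0], [-1.0, -0.006, 0.001]]
force: [-1.2, 0.0, 0.3]
grip_width: 0.085
```

```bash
python3 - <<'E'
from fit import *
o=robot.get_obs();print(o['t'],o['ee_pos'],o['force'])
a=robot.grab_frame('scene')
save(cv2.resize(a[90:270,200:400],(660,594),interpolation=cv2.INTER_CUBIC),'pre2')
E
```

```text
3.1167 [0.53977643 0.06283154 0.09410916] [-1.22590019  0.02853313  0.29736899]
```

View pics/pre2.png

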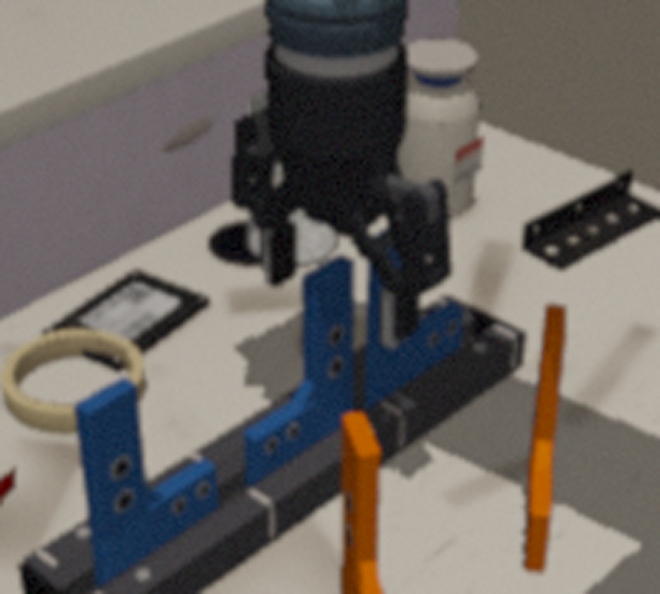

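The open fingers straddle the middle stem at (330,280) and clear the right-hand bracket. The measured pose drifts about 4 mm from the command, so I'll let it settle.

>>> jog_arm(rows=[{"dx": 0, "dy": 0, "dz": 0, "wx": 0, "wy": 0, "wz": 0, "grip": 85}, {"dx": 0, "dy": 0, "dz": 0, "wx": 0, "wy": 0, "wz": 0, "grip": 85}, {"dx": 0, "dy": 0, "dz": 0, "wx": 0, "wy": 0, "wz": 0, "grip": 85}])

```text
t: 3.42
ee_pos: [0.5441, 0.0634, 0.0994]
ee_rot: [[0.003, 1.0, -0.017], [-0.0, -0.017, -1.0], [-1.0, 0.003, 0.0]]
force: [0.2, 0.3, 0.2]
grip_width: 0.0854
```

>>> jog_arm(rows=[{"dx": 2, "dy": 0, "dz": -3.5, "wx": 0, "wy": 0, "wz": 0, "grip": 85}, {"dx": 0, "dy": 0, "dz": 0, "wx": 0, "wy": 0, "wz": 0, "grip": 85}, {"dx": 0, "dy": 0, "dz": 0, "wx": 0, "wy": 0, "wz": 0, "grip": 85}, {"dx": 0, "dy": 0, "dz": 0, "wx": 0, "wy": 0, "wz": 0, "grip": 85}])

```text
t: 3.75
ee_pos: [0.5432, 0.0674, 0.0962]
ee_rot: [[0.001, 1.0, -0.017], [-0.0, -0.017, -1.0], [-1.0, 0.001, 0.0]]
force: [0.8, -0.2, -0.0]
grip_width: 0.0847
```

>>> jog_arm(rows=[{"dx": 0, "dy": 0, "dz": 0, "wx": 0, "wy": 0, "wz": 0, "grip": 20}, {"dx": 0, "dy": 0, "dz": 0, "wx": 0, "wy": 0, "wz": 0, "grip": 20}, {"dx": 0, "dy": 0, "dz": 0, "wx": 0, "wy": 0, "wz": 0, "grip": 20}, {"dx": 0, "dy": 0, "dz": 0, "wx": 0, "wy": 0, "wz": 0, "grip": 20}, {"dx": 0, "dy": 0, "dz": 0, "wx": 0, "wy": 0, "wz": 0, "grip": 20}], grip_force=40)

```text
t: 4.17
ee_pos: [0.5428, 0.0672, 0.0956]
ee_rot: [[-0.0, 1.0, -0.017], [-0.0, -0.017, -1.0], [-1.0, -0.0, 0.0]]
force: [-0.3, -0.1, 0.3]
grip_width: 0.0252
```

>>> jog_arm(rows=[{"dx": 0, "dy": 0, "dz": 0, "wx": 0, "wy": 0, "wz": 0, "grip": 14}, {"dx": 0, "dy": 0, "dz": 0, "wx": 0, "wy": 0, "wz": 0, "grip": 8}, {"dx": 0, "dy": 0, "dz": 0, "wx": 0, "wy": 0, "wz": 0, "grip": 8}, {"dx": 0, "dy": 0, "dz": 0, "wx": 0, "wy": 0, "wz": 0, "grip": 8}, {"dx": 0, "dy": 0, "dz": 0, "wx": 0, "wy": 0, "wz": 0, "grip": 8}])

```text
t: 4.58
ee_pos: [0.543, 0.0672, 0.0957]
ee_rot: [[0.0, 1.0, -0.017], [-0.0, -0.017, -1.0], [-1.0, 0.0, 0.0]]
force: [-0.0, -0.0, 0.0]
grip_width: 0.0117
```

Gripped at 11.7 mm. Lifting straight up about 155 mm so that it clears the 136 mm neighbours.

>>> jog_arm(rows=[{"dx": -8, "dy": 0, "dz": 0, "wx": 0, "wy": 0, "wz": 0, "grip": 8}, {"dx": -12, "dy": 0, "dz": 0, "wx": 0, "wy": 0, "wz": 0, "grip": 8}, {"dx": -15, "dy": 0, "dz": 0, "wx": 0, "wy": 0, "wz": 0, "grip": 8}, {"dx": -15, "dy": 0, "dz": 0, "wx": 0, "wy": 0, "wz": 0, "grip": 8}, {"dx": -15, "dy": 0, "dz": 0, "wx": 0, "wy": 0, "wz": 0, "grip": 8}], grip_force=60)

```text
t: 5.0
ee_pos: [0.5422, 0.0673, 0.1616]
ee_rot: [[-0.001, 1.0, -0.017], [-0.0, -0.017, -1.0], [-1.0, -0.001, 0.0]]
force: [1.2, 0.2, -1.8]
grip_width: 0.0113
```

>>> jog_arm(rows=[{"dx": -20, "dy": 0, "dz": 0, "wx": 0, "wy": 0, "wz": 0, "grip": 8}, {"dx": -20, "dy": 0, "dz": 0, "wx": 0, "wy": 0, "wz": 0, "grip": 8}, {"dx": -20, "dy": 0, "dz": 0, "wx": 0, "wy": 0, "wz": 0, "grip": 8}, {"dx": -18, "dy": 0, "dz": 0, "wx": 0, "wy": 0, "wz": 0, "grip": 8}, {"dx": -12, "dy": 0, "dz": 0, "wx": 0, "wy": 0, "wz": 0, "grip": 8}])

```text
t: 5.42
ee_pos: [0.543, 0.0673, 0.2531]
ee_rot: [[0.002, 1.0, -0.017], [0.0, -0.017, -1.0], [-1.0, 0.002, -0.0]]
force: [0.3, 0.7, -1.1]
grip_width: 0.0114
```

>>> jog_arm(rows=[{"dx": 0, "dy": 0, "dz": 0, "wx": 0, "wy": 0, "wz": 0, "grip": 8}, {"dx": 0, "dy": 0, "dz": 0, "wx": 0, "wy": 0, "wz": 0, "grip": 8}, {"dx": 0, "dy": 0, "dz": 0, "wx": 0, "wy": 0, "wz": 0, "grip": 8}])

```text
t: 5.67
ee_pos: [0.5422, 0.0673, 0.2498]
ee_rot: [[-0.002, 1.0, -0.017], [-0.0, -0.017, -1.0], [-1.0, -0.002, 0.0]]
force: [-0.4, 0.3, -1.5]
grip_width: 0.0113
```

```bash
python3 - <<'E'
from fit import *
o=robot.get_obs();print(o['t'],o['ee_pos'],o['force'],o['qpos'].round(2))
a=robot.grab_frame('scene')
save(cv2.resize(a[50:270,200:400],(545,600),interpolation=cv2.INTER_CUBIC),'lift')
E
```

```text
5.6667 [0.54223055 0.06727047 0.24980961] [-0.39599396  0.250387   -1.476952  ] [ 0.01  0.32  0.04  1.3  -0.    1.6 ]
```

View pics/lift.png

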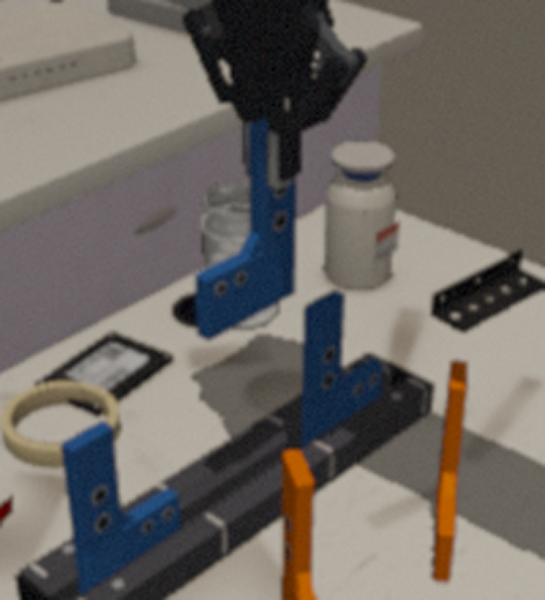

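The bracket is held upright and clear of the rail, and the neighbours are undisturbed. Now I turn it half a turn about the vertical.

>>> jog_arm(rows=[{"dx": 0, "dy": 0, "dz": 0, "wx": -3, "wy": 0, "wz": 0, "grip": 8}, {"dx": 0, "dy": 0, "dz": 0, "wx": -6, "wy": 0, "wz": 0, "grip": 8}, {"dx": 0, "dy": 0, "dz": 0, "wx": -7, "wy": 0, "wz": 0, "grip": 8}, {"dx": 0, "dy": 0, "dz": 0, "wx": -7, "wy": 0, "wz": 0, "grip": 8}, {"dx": 0, "dy": 0, "dz": 0, "wx": -7, "wy": 0, "wz": 0, "grip": 8}])

```text
t: 6.13
ee_pos: [0.542, 0.0673, 0.2492]
ee_rot: [[-0.003, 0.871, 0.491], [-0.0, 0.491, -0.871], [-1.0, -0.002, -0.001]]
force: [-0.1, -0.5, -1.2]
grip_width: 0.0114
```

>>> jog_arm(rows=[{"dx": 0, "dy": 0, "dz": 0, "wx": -7, "wy": 0, "wz": 0, "grip": 8}, {"dx": 0, "dy": 0, "dz": 0, "wx": -7, "wy": 0, "wz": 0, "grip": 8}, {"dx": 0, "dy": 0, "dz": 0, "wx": -7, "wy": 0, "wz": 0, "grip": 8}, {"dx": 0, "dy": 0, "dz": 0, "wx": -7, "wy": 0, "wz": 0, "grip": 8}, {"dx": 0, "dy": 0, "dz": 0, "wx": -7, "wy": 0, "wz": 0, "grip": 8}])

```text
t: 6.55
ee_pos: [0.5419, 0.0673, 0.2492]
ee_rot: [[-0.003, 0.432, 0.902], [-0.0, 0.902, -0.432], [-1.0, -0.001, -0.002]]
force: [0.7, 0.2, -1.1]
grip_width: 0.0111
```

>>> jog_arm(rows=[{"dx": 0, "dy": 0, "dz": 0, "wx": -7, "wy": 0, "wz": 0, "grip": 8}, {"dx": 0, "dy": 0, "dz": 0, "wx": -7, "wy": 0, "wz": 0, "grip": 8}, {"dx": 0, "dy": 0, "dz": 0, "wx": -7, "wy": 0, "wz": 0, "grip": 8}, {"dx": 0, "dy": 0, "dz": 0, "wx": -7, "wy": 0, "wz": 0, "grip": 8}, {"dx": 0, "dy": 0, "dz": 0, "wx": -7, "wy": 0, "wz": 0, "grip": 8}])

```text
t: 6.97
ee_pos: [0.5419, 0.0673, 0.2492]
ee_rot: [[-0.003, -0.163, 0.987], [-0.0, 0.987, 0.163], [-1.0, 0.0, -0.003]]
force: [0.4, 0.9, -1.6]
grip_width: 0.0115
```

>>> jog_arm(rows=[{"dx": 0, "dy": 0, "dz": 0, "wx": -7, "wy": 0, "wz": 0, "grip": 8}, {"dx": 0, "dy": 0, "dz": 0, "wx": -7, "wy": 0, "wz": 0, "grip": 8}, {"dx": 0, "dy": 0, "dz": 0, "wx": -7, "wy": 0, "wz": 0, "grip": 8}, {"dx": 0, "dy": 0, "dz": 0, "wx": -7, "wy": 0, "wz": 0, "grip": 8}, {"dx": 0, "dy": 0, "dz": 0, "wx": -7, "wy": 0, "wz": 0, "grip": 8}])

```text
t: 7.38
ee_pos: [0.5419, 0.0673, 0.2492]
ee_rot: [[-0.003, -0.699, 0.715], [-0.0, 0.715, 0.699], [-1.0, 0.002, -0.002]]
force: [-0.5, -0.1, -0.8]
grip_width: 0.011
```

>>> jog_arm(rows=[{"dx": 0, "dy": 0, "dz": 0, "wx": -7, "wy": 0, "wz": 0, "grip": 8}, {"dx": 0, "dy": 0, "dz": 0, "wx": -7, "wy": 0, "wz": 0, "grip": 8}, {"dx": 0, "dy": 0, "dz": 0, "wx": -7, "wy": 0, "wz": 0, "grip": 8}, {"dx": 0, "dy": 0, "dz": 0, "wx": -7, "wy": 0, "wz": 0, "grip": 8}, {"dx": 0, "dy": 0, "dz": 0, "wx": -7, "wy": 0, "wz": 0, "grip": 8}])

```text
t: 7.8
ee_pos: [0.5419, 0.0673, 0.2492]
ee_rot: [[-0.003, -0.983, 0.184], [-0.0, 0.184, 0.983], [-1.0, 0.003, -0.001]]
force: [0.3, 0.7, -1.0]
grip_width: 0.0108
```

>>> jog_arm(rows=[{"dx": 0, "dy": 0, "dz": 0, "wx": -6, "wy": 0, "wz": 0, "grip": 8}, {"dx": 0, "dy": 0, "dz": 0, "wx": -4, "wy": 0, "wz": 0, "grip": 8}, {"dx": 0, "dy": 0, "dz": 0, "wx": 0, "wy": 0, "wz": 0, "grip": 8}, {"dx": 0, "dy": 0, "dz": 0, "wx": 0, "wy": 0, "wz": 0, "grip": 8}, {"dx": 0, "dy": 0, "dz": 0, "wx": 0, "wy": 0, "wz": 0, "grip": 8}])

```text
t: 8.22
ee_pos: [0.5424, 0.0673, 0.25]
ee_rot: [[-0.001, -1.0, 0.018], [-0.0, 0.018, 1.0], [-1.0, 0.001, -0.0]]
force: [-0.2, 0.1, -0.9]
grip_width: 0.0111
```

>>> jog_arm(rows=[{"dx": 0, "dy": -1, "dz": 15, "wx": 0, "wy": 0, "wz": 0, "grip": 8}, {"dx": 0, "dy": 0, "dz": 20, "wx": 0, "wy": 0, "wz": 0, "grip": 8}, {"dx": 0, "dy": 0, "dz": 16, "wx": 0, "wy": 0, "wz": 0, "grip": 8}, {"dx": 0, "dy": 0, "dz": 0, "wx": 0, "wy": 0, "wz": 0, "grip": 8}, {"dx": 0, "dy": 0, "dz": 0, "wx": 0, "wy": 0, "wz": 0, "grip": 8}])

```text
t: 8.63
ee_pos: [0.5446, 0.1187, 0.2504]
ee_rot: [[-0.0, -1.0, 0.016], [-0.001, 0.016, 1.0], [-1.0, 0.0, -0.001]]
force: [1.0, -0.7, -0.7]
grip_width: 0.0112
```

>>> jog_arm(rows=[{"dx": 10, "dy": 0, "dz": 0, "wx": 0, "wy": 0, "wz": 0, "grip": 8}, {"dx": 20, "dy": 0, "dz": 0, "wx": 0, "wy": 0, "wz": 0, "grip": 8}, {"dx": 20, "dy": 0, "dz": 0, "wx": 0, "wy": 0, "wz": 0, "grip": 8}, {"dx": 20, "dy": 0, "dz": 0, "wx": 0, "wy": 0, "wz": 0, "grip": 8}, {"dx": 20, "dy": 0, "dz": 0, "wx": 0, "wy": 0, "wz": 0, "grip": 8}])

```text
t: 9.05
ee_pos: [0.5444, 0.1172, 0.1591]
ee_rot: [[-0.0, -1.0, 0.019], [-0.001, 0.019, 1.0], [-1.0, 0.0, -0.001]]
force: [-0.3, 0.6, -0.8]
grip_width: 0.011
```

>>> jog_arm(rows=[{"dx": 18, "dy": 0, "dz": 0, "wx": 0, "wy": 0, "wz": 0, "grip": 8}, {"dx": 0, "dy": 0, "dz": 0, "wx": 0, "wy": 0, "wz": 0, "grip": 8}, {"dx": 0, "dy": 0, "dz": 0, "wx": 0, "wy": 0, "wz": 0, "grip": 8}, {"dx": 0, "dy": 0, "dz": 0, "wx": 0, "wy": 0, "wz": 0, "grip": 8}])

```text
t: 9.38
ee_pos: [0.5451, 0.1177, 0.1434]
ee_rot: [[0.001, -1.0, 0.018], [-0.0, 0.018, 1.0], [-1.0, -0.001, -0.0]]
force: [0.8, 0.2, -1.1]
grip_width: 0.0113
```

```bash
python3 - <<'E'
from fit import *
o=robot.get_obs();print(o['t'],o['ee_pos'],o['force'])
a=robot.grab_frame('scene');b=robot.grab_frame('top')
save(cv2.resize(a[90:270,200:400],(660,594),interpolation=cv2.INTER_CUBIC),'place')
E
```

```text
9.3833 [0.54511794 0.11774078 0.14336058] [ 0.76698107  0.2459703  -1.06307705]
```

View pics/place.png

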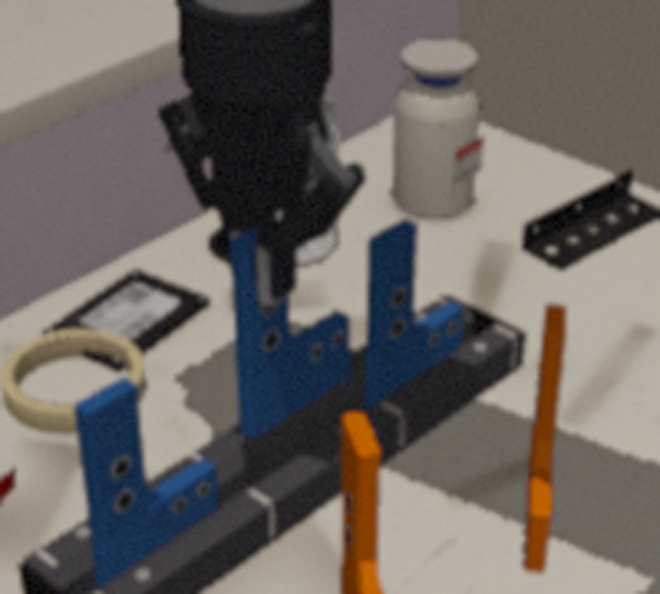

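It is now the same hand as the others and hangs over its own bay. I'll correct 0.5 mm across the groove and lower slowly while watching the force.

>>> jog_arm(rows=[{"dx": 8, "dy": 0.5, "dz": 0.5, "wx": 0, "wy": 0, "wz": 0, "grip": 8}, {"dx": 8, "dy": 0, "dz": 0, "wx": 0, "wy": 0, "wz": 0, "grip": 8}, {"dx": 6, "dy": 0, "dz": 0, "wx": 0, "wy": 0, "wz": 0, "grip": 8}, {"dx": 0, "dy": 0, "dz": 0, "wx": 0, "wy": 0, "wz": 0, "grip": 8}, {"dx": 0, "dy": 0, "dz": 0, "wx": 0, "wy": 0, "wz": 0, "grip": 8}])

```text
t: 9.9
ee_pos: [0.5435, 0.1187, 0.1198]
ee_rot: [[-0.002, -1.0, 0.017], [-0.0, 0.017, 1.0], [-1.0, 0.002, -0.0]]
force: [-0.3, -0.1, -0.9]
grip_width: 0.0112
```

>>> jog_arm(rows=[{"dx": 2, "dy": 0, "dz": 0, "wx": 0, "wy": 0, "wz": 0, "grip": 8}, {"dx": 2, "dy": 0, "dz": 0, "wx": 0, "wy": 0, "wz": 0, "grip": 8}, {"dx": 2, "dy": 0, "dz": 0, "wx": 0, "wy": 0, "wz": 0, "grip": 8}, {"dx": 2, "dy": 0, "dz": 0, "wx": 0, "wy": 0, "wz": 0, "grip": 8}, {"dx": 2, "dy": 0, "dz": 0, "wx": 0, "wy": 0, "wz": 0, "grip": 8}])

```text
t: 10.32
ee_pos: [0.5447, 0.1188, 0.1108]
ee_rot: [[0.001, -1.0, 0.017], [0.0, 0.017, 1.0], [-1.0, -0.001, 0.0]]
force: [0.1, -0.8, -0.6]
grip_width: 0.0114
```

>>> jog_arm(rows=[{"dx": 2, "dy": 0, "dz": 0, "wx": 0, "wy": 0, "wz": 0, "grip": 8}, {"dx": 2, "dy": 0, "dz": 0, "wx": 0, "wy": 0, "wz": 0, "grip": 8}, {"dx": 2, "dy": 0, "dz": 0, "wx": 0, "wy": 0, "wz": 0, "grip": 8}, {"dx": 2, "dy": 0, "dz": 0, "wx": 0, "wy": 0, "wz": 0, "grip": 8}, {"dx": 0, "dy": 0, "dz": 0, "wx": 0, "wy": 0, "wz": 0, "grip": 8}])

```text
t: 10.73
ee_pos: [0.5445, 0.1187, 0.1023]
ee_rot: [[0.0, -1.0, 0.017], [-0.0, 0.017, 1.0], [-1.0, -0.0, -0.0]]
force: [1.9, -0.7, -1.4]
grip_width: 0.0113
```

>>> jog_arm(rows=[{"dx": 2, "dy": 0, "dz": 0, "wx": 0, "wy": 0, "wz": 0, "grip": 8}, {"dx": 1.5, "dy": 0, "dz": 0, "wx": 0, "wy": 0, "wz": 0, "grip": 8}, {"dx": 1.5, "dy": 0, "dz": 0, "wx": 0, "wy": 0, "wz": 0, "grip": 8}, {"dx": 0, "dy": 0, "dz": 0, "wx": 0, "wy": 0, "wz": 0, "grip": 8}, {"dx": 0, "dy": 0, "dz": 0, "wx": 0, "wy": 0, "wz": 0, "grip": 8}])

```text
t: 11.15
ee_pos: [0.5444, 0.1187, 0.0975]
ee_rot: [[0.0, -1.0, 0.017], [-0.0, 0.017, 1.0], [-1.0, -0.0, -0.0]]
force: [1.9, -0.6, -3.2]
grip_width: 0.0115
```

>>> jog_arm(rows=[{"dx": 0.8, "dy": 0, "dz": 0, "wx": 0, "wy": 0, "wz": 0, "grip": 8}, {"dx": 0.7, "dy": 0, "dz": 0, "wx": 0, "wy": 0, "wz": 0, "grip": 8}, {"dx": 0.5, "dy": 0, "dz": 0, "wx": 0, "wy": 0, "wz": 0, "grip": 8}, {"dx": 0, "dy": 0, "dz": 0, "wx": 0, "wy": 0, "wz": 0, "grip": 8}])

```text
t: 11.48
ee_pos: [0.5444, 0.1187, 0.0957]
ee_rot: [[0.0, -1.0, 0.017], [-0.0, 0.017, 1.0], [-1.0, -0.0, -0.0]]
force: [1.7, -0.6, -1.8]
grip_width: 0.0113
```

>>> jog_arm(rows=[{"dx": 0.5, "dy": 0, "dz": 0, "wx": 0, "wy": 0, "wz": 0, "grip": 8}, {"dx": 0.5, "dy": 0, "dz": 0, "wx": 0, "wy": 0, "wz": 0, "grip": 8}, {"dx": 0, "dy": 0, "dz": 0, "wx": 0, "wy": 0, "wz": 0, "grip": 8}, {"dx": 0, "dy": 0, "dz": 0, "wx": 0, "wy": 0, "wz": 0, "grip": 8}])

```text
t: 11.82
ee_pos: [0.5446, 0.1188, 0.0957]
ee_rot: [[0.001, -1.0, 0.017], [-0.0, 0.017, 1.0], [-1.0, -0.001, -0.0]]
force: [0.0, -0.6, 6.5]
grip_width: 0.0116
```

The bracket is on the floor, with 6.5 N of upward force at the same TCP height as the grasp. I'll release gently, opening only to 40 mm to keep away from the orange bracket, then go up.

>>> jog_arm(rows=[{"dx": 0, "dy": 0, "dz": 0, "wx": 0, "wy": 0, "wz": 0, "grip": 14}, {"dx": 0, "dy": 0, "dz": 0, "wx": 0, "wy": 0, "wz": 0, "grip": 16}, {"dx": 0, "dy": 0, "dz": 0, "wx": 0, "wy": 0, "wz": 0, "grip": 20}, {"dx": 0, "dy": 0, "dz": 0, "wx": 0, "wy": 0, "wz": 0, "grip": 30}, {"dx": 0, "dy": 0, "dz": 0, "wx": 0, "wy": 0, "wz": 0, "grip": 40}])

```text
t: 12.23
ee_pos: [0.5438, 0.1187, 0.0943]
ee_rot: [[-0.001, -1.0, 0.017], [-0.0, 0.017, 1.0], [-1.0, 0.001, -0.0]]
force: [-0.3, 0.3, 0.3]
grip_width: 0.0393
```

>>> jog_arm(rows=[{"dx": 0, "dy": 0, "dz": 0, "wx": 0, "wy": 0, "wz": 0, "grip": 40}, {"dx": 0, "dy": 0, "dz": 0, "wx": 0, "wy": 0, "wz": 0, "grip": 40}, {"dx": 0, "dy": 0, "dz": 0, "wx": 0, "wy": 0, "wz": 0, "grip": 40}])

```text
t: 12.48
ee_pos: [0.5442, 0.1188, 0.0946]
ee_rot: [[-0.0, -1.0, 0.017], [-0.0, 0.017, 1.0], [-1.0, 0.0, -0.0]]
force: [-0.0, 0.2, 0.3]
grip_width: 0.04
```

Straight up, then sideways to the right (tool −z) so both cameras can see the rail.

>>> jog_arm(rows=[{"dx": -10, "dy": 0, "dz": 0, "wx": 0, "wy": 0, "wz": 0, "grip": 40}, {"dx": -20, "dy": 0, "dz": 0, "wx": 0, "wy": 0, "wz": 0, "grip": 40}, {"dx": -30, "dy": 0, "dz": 0, "wx": 0, "wy": 0, "wz": 0, "grip": 40}, {"dx": -35, "dy": 0, "dz": 0, "wx": 0, "wy": 0, "wz": 0, "grip": 40}, {"dx": -35, "dy": 0, "dz": 0, "wx": 0, "wy": 0, "wz": 0, "grip": 40}])

```text
t: 12.9
ee_pos: [0.5435, 0.1187, 0.2265]
ee_rot: [[-0.001, -1.0, 0.017], [-0.0, 0.017, 1.0], [-1.0, 0.001, -0.0]]
force: [1.8, -1.1, -0.2]
grip_width: 0.0397
```

>>> jog_arm(rows=[{"dx": 0, "dy": 10, "dz": -35, "wx": 0, "wy": 0, "wz": 0, "grip": 40}, {"dx": 0, "dy": 10, "dz": -35, "wx": 0, "wy": 0, "wz": 0, "grip": 40}, {"dx": 0, "dy": 10, "dz": -35, "wx": 0, "wy": 0, "wz": 0, "grip": 40}, {"dx": 0, "dy": 10, "dz": -35, "wx": 0, "wy": 0, "wz": 0, "grip": 40}, {"dx": 0, "dy": 10, "dz": -35, "wx": 0, "wy": 0, "wz": 0, "grip": 40}])

```text
t: 13.32
ee_pos: [0.4908, -0.0567, 0.2258]
ee_rot: [[0.001, -1.0, 0.016], [-0.0, 0.016, 1.0], [-1.0, -0.001, -0.0]]
force: [0.2, -0.7, 1.3]
grip_width: 0.0401
```

>>> jog_arm(rows=[{"dx": 0, "dy": 10, "dz": -35, "wx": 0, "wy": 0, "wz": 0, "grip": 40}, {"dx": 0, "dy": 10, "dz": -35, "wx": 0, "wy": 0, "wz": 0, "grip": 40}, {"dx": 0, "dy": 10, "dz": -35, "wx": 0, "wy": 0, "wz": 0, "grip": 40}, {"dx": 0, "dy": 10, "dz": -35, "wx": 0, "wy": 0, "wz": 0, "grip": 40}, {"dx": 0, "dy": 10, "dz": -35, "wx": 0, "wy": 0, "wz": 0, "grip": 40}])

```text
t: 13.73
ee_pos: [0.4376, -0.2311, 0.2258]
ee_rot: [[0.001, -1.0, 0.017], [-0.001, 0.017, 1.0], [-1.0, -0.001, -0.001]]
force: [0.4, 0.3, -0.5]
grip_width: 0.0403
```

>>> jog_arm(rows=[{"dx": 0, "dy": 10, "dz": -35, "wx": 0, "wy": 0, "wz": 0, "grip": 40}, {"dx": 0, "dy": 10, "dz": -35, "wx": 0, "wy": 0, "wz": 0, "grip": 40}, {"dx": 0, "dy": 0, "dz": -15, "wx": 0, "wy": 0, "wz": 0, "grip": 40}, {"dx": 0, "dy": 0, "dz": 0, "wx": 0, "wy": 0, "wz": 0, "grip": 40}, {"dx": 0, "dy": 0, "dz": 0, "wx": 0, "wy": 0, "wz": 0, "grip": 40}])

```text
t: 14.15
ee_pos: [0.4169, -0.3144, 0.2251]
ee_rot: [[0.001, -1.0, 0.018], [0.0, 0.018, 1.0], [-1.0, -0.001, 0.0]]
force: [-0.8, -0.0, 0.8]
grip_width: 0.0397
```

```bash
python3 - <<'E'
from fit import *
o=robot.get_obs();print(o['t'],o['ee_pos'],o['force'])
a=robot.grab_frame('scene');b=robot.grab_frame('top')
A=cv2.resize(b[175:235,220:410],None,fx=4,fy=4,interpolation=cv2.INTER_CUBIC)
B=cv2.resize(a[150:290,180:390],(540,360),interpolation=cv2.INTER_CUBIC)
im=np.zeros((600,760,3),np.uint8);im[:240]=A;im[240:,:540]=B;save(im,'end')
E
```

```text
14.15 [ 0.41693927 -0.31438026  0.22509858] [-0.8247083  -0.046149    0.81527159]
```

View pics/end.png

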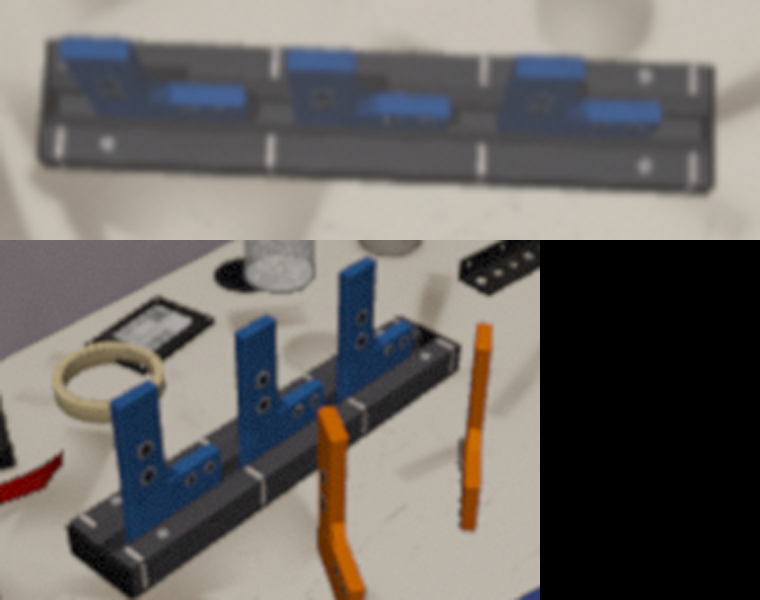

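All three are now the same hand, upright and seated. In the top crop the middle foot lies between the marks at u≈270 and u≈482, with its stem top at (321,62) and its toe at 452. The neighbours are at the same pixels as before. Last, a numeric check and hand-in.

```bash
python3 - <<'E'
from fit import *
c,s=np.cos(r[2]),np.sin(r[2])
for n,uv,z in[('stem',(321,62),.136),('toe',(452,106),.052)]:
    P=ray('top',f([uv])[0],z);print(n,(np.array([[c,s],[-s,c]])@(P[:2]-r[:2])*1000).round(1))
print(robot.hand_in())
E
```

```text
stem [-3. 28.]
toe [ -1.4 -39.2]
the job is handed in; nothing more can be done
None
```

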